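Make up two titration kits from the glassware stock

TASK

Make up the two kits for the titration class: put the volumetric flask, the weighing bottle and the white screw-top jar into the long tray with three compartments, and the conical flask and the small dropper bottle into the short tray with two, one thing to a compartment. Stand everything upright on the tray floor, setting it down without dropping it or tipping it over, and leave the beaker, the wash bottle and the large reagent bottle where they are.

Things in the scene. Friction and masses are not known exactly. Their poses are not given: they have to be found in the camera images.
- volumetric_mid (a point): 50 ml volumetric flask of clear glass with a white stopper, the tallest and slimmest: 146 mm high, pear-shaped bulb 48 mm across, foot 36 mm across, and above it a long straight neck 13 mm across that runs from 66 to 122 mm above the foot (7 mm below to 49 mm above this point); collar and stopper 17 to 21 mm across above that. Stands upright (z axis up, round about it); the point lies on its axis, half-way up, 73 mm above its foot, on the lower end of the neck. 55 g.
- weighing_mid (a point): Weighing bottle: straight cylindrical clear-glass pot with a glass lid that has a small knob; 82 mm high over all, body 44 mm across up to 56 mm above the foot, lid rim 49 mm across from 56 to 62 mm, knob on top. The lid does not come off. Stands upright (z axis up, round about it); the point lies on its axis, half-way up, 41 mm above its foot, on the body. 50 g.
- jar_mid (a point): Wide-mouthed white plastic jar with a ribbed white screw cap and a paper band; 80 mm high, body 50 mm across up to 53 mm above the foot, cap 49 mm across from 58 mm up. Stands upright (z axis up, round about it); the point lies on its axis, half-way up, 40 mm above its foot, on the body. 110 g.
- conical_mid (a point): 50 ml conical (Erlenmeyer) flask of clear glass with a white stopper; 97 mm high, foot 51 mm across, tapering to a straight neck 22 mm across that runs from 60 to 83 mm above the foot (12 to 35 mm above this point); collar and stopper 25 to 27 mm across above that. Stands upright (z axis up, round about it); the point lies on its axis, half-way up, 48.5 mm above its foot, inside the taper: grip the neck above it. 50 g.
- dropper_mid (a point): Small amber-glass dropper bottle with a paper band, black ribbed cap and black rubber bulb (all rigid); 92 mm high, body 32 mm across up to 50 mm above the foot, cap 22 mm across from 57 to 70 mm, bulb 13 mm across above that. Stands upright (z axis up, round about it); the point lies on its axis, half-way up, 46 mm above its foot, near the top of the body. 60 g.
- tray_three: Long shallow grey plastic kit tray with three equal compartments in a row along its y axis, heavy, it does not shift. Outside 95 mm (x) by 262 mm (y), plus a 12 mm lip at each end; all walls and dividers are 4 mm thick and 18 mm high, the floor 4 mm thick. Each compartment is 87 mm (x) by 82 mm (y) inside; their centres are at y = -86, 0 and +86 mm, x = 0. Origin: centre of the underside, on the bench; z up.
- tray_two: Short shallow grey plastic kit tray with two equal compartments in a row along its y axis, heavy, it does not shift. Outside 95 mm (x) by 176 mm (y), plus a 12 mm lip at each end; walls, divider and floor as in the long tray (4 mm thick, walls 18 mm high). Each compartment is 87 mm (x) by 82 mm (y) inside; their centres are at y = -43 and +43 mm, x = 0. Origin: centre of the underside, on the bench; z up.
- beaker_mid (a point): Empty open clear-glass beaker with a spout, 70 mm high, 50 mm across, standing among the stock; belongs to neither kit. The point lies on its axis, 35 mm above its foot.
- wash_bottle_mid (a point): White wash bottle with red cap and bent red spout, at the left of the work; 72 mm across, about 200 mm high, its spout reaching 58 mm out from its axis; belongs to neither kit. The point lies on its axis, 80 mm above its foot.
- reagent_bottle_mid (a point): Large amber-glass reagent bottle with red cap and paper label, at the right of the work; 72 mm across, 152 mm high; belongs to neither kit. The point lies on its axis, 76 mm above its foot.
There are look-alikes about, which are no part of the job. Leave any purple or turquoise look-alike of the tray_two alone.

How it is judged (in metres and radians):
At the end, for the whole second after the job is handed in: Flask with long neck, weighing bottle and jar in the long tray, conical flask and dropper bottle in the short one, one per compartment: upright within 0.1 rad, foot within 5 mm of the tray floor, at rest, released. Beaker, wash and reagent bottle upright, within 30 mm of where they began (x of volumetric_mid in the frame of tray_three between -0.0435 and 0.0435 m and z of volumetric_mid in the frame of tray_three between 0.072 and 0.082 m and angle between each of volumetric_mid, weighing_mid, jar_mid, conical_mid, dropper_mid's own z axis and vertical below 0.1 rad and linear speed of each of volumetric, weighing, jar, conical, dropper below 0.02 m/s and angular speed of each of volumetric, weighing, jar, conical, dropper below 0.3 rad/s and x of weighing_mid in the frame of tray_three between -0.0435 and 0.0435 m and z of weighing_mid in the frame of tray_three between 0.04 and 0.05 m and x of jar_mid in the frame of tray_three between -0.0435 and 0.0435 m and z of jar_mid in the frame of tray_three between 0.039 and 0.049 m and (y of volumetric_mid in the frame of tray_three between -0.129 and -0.043 m or y of weighing_mid in the frame of tray_three between -0.129 and -0.043 m or y of jar_mid in the frame of tray_three between -0.129 and -0.043 m) and (y of volumetric_mid in the frame of tray_three between -0.043 and 0.043 m or y of weighing_mid in the frame of tray_three between -0.043 and 0.043 m or y of jar_mid in the frame of tray_three between -0.043 and 0.043 m) and (y of volumetric_mid in the frame of tray_three between 0.043 and 0.129 m or y of weighing_mid in the frame of tray_three between 0.043 and 0.129 m or y of jar_mid in the frame of tray_three between 0.043 and 0.129 m) and x of conical_mid in the frame of tray_two between -0.0435 and 0.0435 m and z of conical_mid in the frame of tray_two between 0.0475 and 0.0575 m and x of dropper_mid in the frame of tray_two between -0.0435 and 0.0435 m and z of dropper_mid in the frame of tray_two between 0.045 and 0.055 m and (y of conical_mid in the frame of tray_two between -0.086 and 0 m or y of dropper_mid in the frame of tray_two between -0.086 and 0 m) and (y of conical_mid in the frame of tray_two between 0 and 0.086 m or y of dropper_mid in the frame of tray_two between 0 and 0.086 m) and distance of each of beaker_mid, wash_bottle_mid, reagent_bottle_mid from where it was at the start of the episode below 0.03 m and angle between each of beaker_mid, wash_bottle_mid, reagent_bottle_mid's own z axis and vertical below 0.15 rad); the robot touches nothing.
It fails at once if a thing of the kits is tipped over (more than about 35 degrees from upright) (angle between any of volumetric_mid, conical_mid, weighing_mid, jar_mid, dropper_mid's own z axis and vertical above 0.6 rad).
It fails at once if a thing of the kits is let go in the air, more than 25 mm above the tray floor, and dropped ((height (world z) of volumetric_mid above 0.102 m and contact force between the fingers and volumetric below 0.02 N) or (height (world z) of conical_mid above 0.0775 m and contact force between the fingers and conical below 0.02 N) or (height (world z) of weighing_mid above 0.07 m and contact force between the fingers and weighing below 0.02 N) or (height (world z) of jar_mid above 0.069 m and contact force between the fingers and jar below 0.02 N) or (height (world z) of dropper_mid above 0.075 m and contact force between the fingers and dropper below 0.02 N)).
It fails at once if the beaker, the wash bottle or the reagent bottle is shifted more than 30 mm or tipped by more than 20 degrees (distance of any of beaker_mid, wash_bottle_mid, reagent_bottle_mid from where it was at the start of the episode above 0.03 m or angle between any of beaker_mid, wash_bottle_mid, reagent_bottle_mid's own z axis and vertical above 0.35 rad).
It also fails if it takes over 118 s, if anything falls off the work surface, if the arm or the gripper's body presses on something with over 40 N, if the wrist force passes 120 N, or if a joint passes its speed limit or range.

ROBOT

A 6-joint arm with a two-finger parallel gripper is mounted at the origin on the work surface. World frame = base frame: x ahead of the robot, y to its left, z up, the work surface at z = 0. Lengths are in m, angles in degrees, forces in N, time in s.
With the tool pointing down it reaches from about 0.35 to 0.875 m from the base axis. Payload 15.5 kg.
Tool frame: the origin (TCP) lies between the finger pads; the fingertips stand ctrl.tip_reach ahead of it and the grasp point (between the pads) lies 5 mm behind it (ctrl.tip_reach is the distance from the TCP to the fingertips, in m); z points along the fingers, y is the line along which they close (so a half turn about z gives the same grasp; the last joint's range is limited). The gripper opens to 85 mm and grips with 20 to 120 N. Pads are 22 mm wide; open, the fingers measure 114 mm over their backs; the gripper's body (76 mm by 85 mm) begins 54 mm behind the grasp point. The pads swing forward as they close: fully open they stand 13 mm farther back than shut.
Start: joints at [-5.472, 28.281, 77.091, -0, 74.628, -5.472], TCP at [0.625, 0, 0.245] pointing down, gripper open.
Joint ranges: [-166.48, 166.48], [-47.26, 123.95], [12.59, 153.08], [-70.14, 250.14], [6.76, 159.57], [-176.63, 176.63]. Speed limits (degrees/s): [108.29, 108.29, 147.25, 172.46, 172.46, 172.46].

INTERFACE

Orientations are given as [roll, pitch, yaw] about the fixed x, y, z axes, in that order (R = Rz(yaw) Ry(pitch) Rx(roll)).
In Python, from plant import ctrl, eyes, order gives the robot as it stands. The module is installed in compiled form; this text tells all that it offers.
- The arm moves only by the tool send_rows, never from a script. Its argument "series" is a list of rows, each an object with "linear": the shift along the tool's x, y, z in m, a list of three; "roll": the turn about the tool's z in degrees. A call has 1 to 10 rows; each row is the pose to reach, as a shift and turn from the pose commanded when the call began, along the tool's axes at that moment; what a row does not reach only later rows make up. A row lasts 1/8 s, in which the tool goes at most 62.5 mm and 10.7 degrees, less where a joint would pass 70% of its speed; a pose out of reach is approached as far as the arm can. A call with a gripper value outside its range is refused whole. "gripper" is the finger opening in m, from 0 to 0.0854, set as the call begins (left out, the last holds). The fingers move at their own pace and stop on an object; the grip force is fixed at half the most. Time passes only in rows, so rows that repeat a pose let the fingers close. It gives the time, the measured TCP pose, the force, the opening and the grip force at its end, in the units of the state.
- ctrl.sense(): the state, without advancing time (a new reading comes with each control period).
- eyes.grab_frame(name): name is "scene" or "side" or "wrist"; returns a dict with "img" (384x512x3 uint8, blue, green, red), "mtx" (3x3 intrinsics, pixels), "k1" (the pictures are not rectified: a ray, as slopes to the right and down, at radius r is drawn at 1 + k1 r^2 times it, then the intrinsics apply), "eye" and "attitude" of the camera in the world. Camera axes: x right, y up, looking along -z (the intrinsics and any distortion apply to the point x, -y, -z); pixel columns grow to the right and rows downward; lengths in m; the calibration is good to about 2 mm. A picture is of the moment at which its call begins. There is no depth.
- order.close_job(): hands the job in; it is judged then, once.
The state is a dict: "clock": time; "joints": joint angles; "dq": joint speeds; "joint_torque": joint torques, N m; "tcp_pos": TCP position; "orientation": TCP orientation; "wrist_force": force on the tool from outside, world axes, zero at the start; "wrist_torque": the same for the moment, N m; "width": opening from 0.0 (shut) to 1.0 (fully open); "gripper_force": force on a finger pad.
Only numpy, scipy, OpenCV 4.12 (cv2) and the standard library are available. Lean on these libraries where they do the work, as an engineer would, in place of code of your own. Each camera call takes 0.05 s, during which the arm holds its last target. There are 200 camera calls.

## Working session

There is one attempt and no reset: what is moved stays moved. The work goes in short steps, Python scripts to look and compute and a tool call to move; the robot and the scene stay as the last step left them, time stands still between calls to the robot, and variables do not carry over. Pictures are saved under pics/ and viewed, at most 14 in all, crops included, and the job is handed in when it is done.

Besides the shell and the picture viewer there is one more tool, called after "Request:" as name(argument=value, ...), one argument or row to a line, values as JSON. send_rows: Moves the arm, as the interface text tells. Its arguments: {"type":"object","properties":{"series":{"type":"array","items":{"type":"object","properties":{"linear":{"type":"array","items":{"type":"number"}},"roll":{"type":"number"}}}},"gripper":{"type":"number"}},"required":["series"]}

```bash
mkdir -p pics; cat > h.py <<'E'
import numpy as np, cv2
from plant import ctrl, eyes, order
from scipy.spatial.transform import Rotation as R
import pickle
def att(a):
    a=np.array(a,float)
    if a.shape==(3,3): return a
    if a.size==4: return R.from_quat(a).as_matrix()
    return R.from_euler('xyz',a,degrees=True).as_matrix()
def grab(n,f):
    d=eyes.grab_frame(n); cv2.imwrite('pics/%s.png'%f,d['img']); pickle.dump(d,open('pics/%s.pkl'%f,'wb')); return d
def load(f): return pickle.load(open('pics/%s.pkl'%f,'rb'))
def ray(d,uv):
    K=np.array(d['mtx']); p=np.linalg.inv(K)@[uv[0],uv[1],1]; p=p[:2]; k=d['k1']
    q=p.copy()
    for _ in range(30): q=p/(1+k*(q@q))
    return att(d['attitude'])@np.array([q[0],-q[1],-1.])
def onz(d,uv,z):
    v=ray(d,uv); e=np.array(d['eye']); return e+v*(z-e[2])/v[2]
def tri(obs):
    A=0;b=0
    for d,uv in obs:
        v=ray(d,uv); v/=np.linalg.norm(v); P=np.eye(3)-np.outer(v,v); A=A+P; b=b+P@np.array(d['eye'])
    x=np.linalg.solve(A,b)
    return x,[np.round(np.linalg.norm(np.cross(ray(d,uv)/np.linalg.norm(ray(d,uv)),x-np.array(d['eye']))),4) for d,uv in obs]
def proj(d,P):
    c=att(d['attitude']).T@(np.array(P)-np.array(d['eye'])); q=np.array([c[0],-c[1]])/-c[2]
    q=q*(1+d['k1']*(q@q)); K=np.array(d['mtx']); return (K@[q[0],q[1],1])[:2]
E
python3 - <<'E'
from h import *
for n in ['scene','side','wrist']:
    d=grab(n,n+'0'); print(n,d['mtx'],d['k1'],d['eye'],d['attitude'])
    cv2.imwrite('pics/%s0b.png'%n,cv2.resize(d['img'],(800,600),interpolation=cv2.INTER_CUBIC))
print(ctrl.sense(),ctrl.tip_reach)
E
```

```text
scene [[362.41664157   0.         261.90667278]
 [  0.         362.41664157 196.47576657]
 [  0.           0.           1.        ]] 0.01997602594334432 [ 1.43086788 -0.34279385  0.77302443] [5.68102706e+01 3.48039850e-02 6.88834956e+01]
side [[443.17988565   0.         252.9570181 ]
 [  0.         443.17988565 180.08306849]
 [  0.           0.           1.        ]] -0.14010088433250525 [ 0.08422881 -1.03941943  1.18893376] [ 45.61888624  -0.09648694 -18.16289049]
wrist [[310.93307288   0.         256.84307092]
 [  0.         310.93307288 192.75097228]
 [  0.           0.           1.        ]] -0.06854309389759614 [0.62370075 0.06690549 0.37306463] [-15.35888158   0.13236625  -0.02314998]
{'clock': 0.15, 'joints': array([-5.47168814e+00,  2.83050541e+01,  7.71193074e+01, -9.73747542e-04,
        7.46277876e+01, -5.47230135e+00]), 'dq': array([-0.08175925, -0.08912795, -0.11468097,  0.11324638, -0.03363518,
       -0.09199192]), 'joint_torque': array([ 4.76028199e-04, -8.82539248e+01, -3.84067369e+01, -1.70366275e-04,
        7.04737889e-03, -2.97315989e-05]), 'tcp_pos': array([6.24736120e-01, 2.38300477e-05, 2.44853196e-01]), 'orientation': array([-1.79947999e+02, -4.03877769e-03,  9.00008699e+01]), 'wrist_force': array([0.03980159, 0.26228765, 0.2512414 ]), 'wrist_torque': array([0.03607589, 0.02807803, 0.00395852]), 'gripper_force': 0.0, 'width': 1.000372387772298} 0.014
```

View pics/scene0b.png

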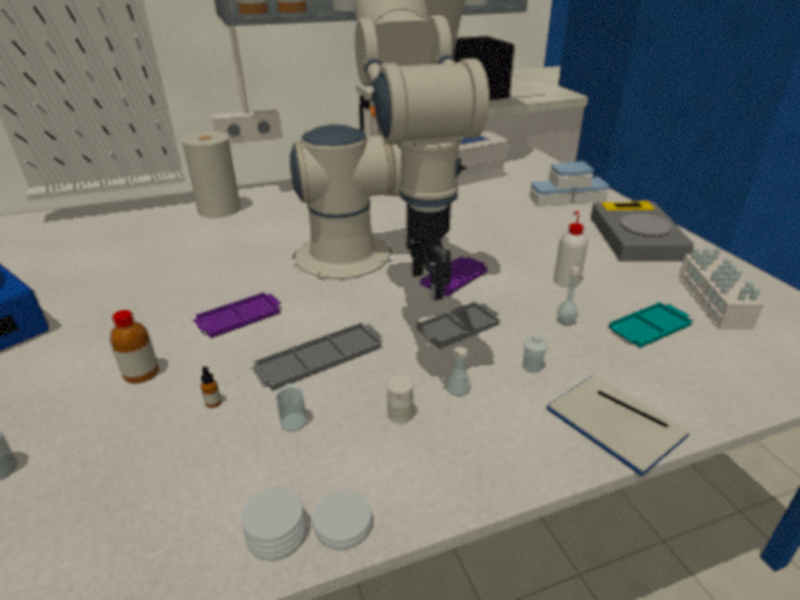

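View pics/side0b.png

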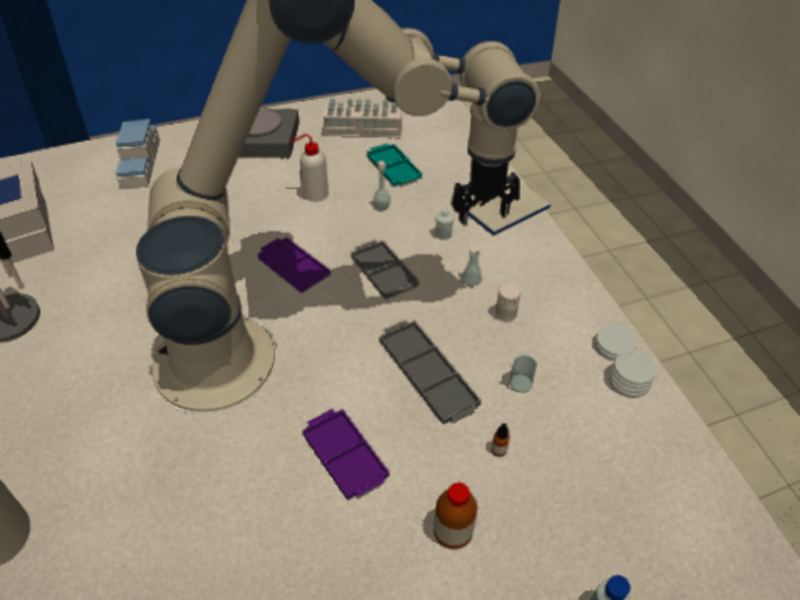

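View pics/wrist0b.png

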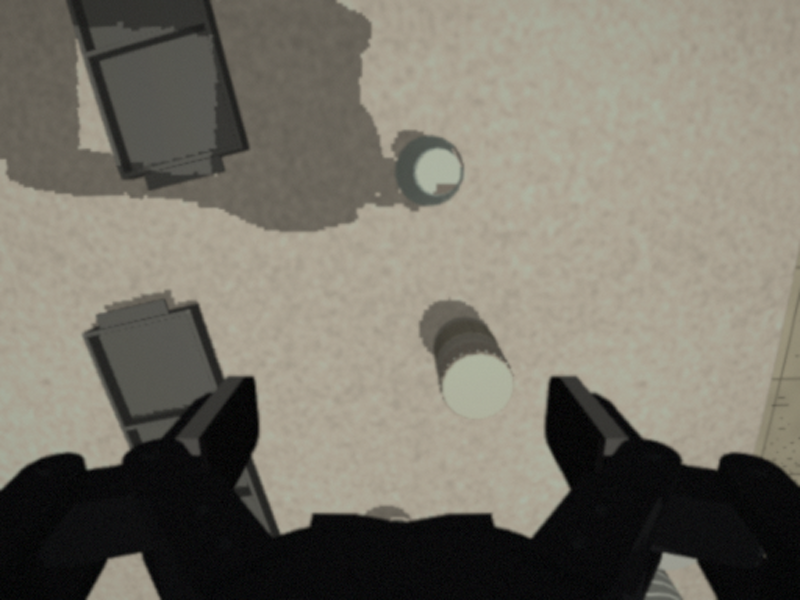

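The three views show, in 800x600 pixels of scene / side:

| Thing | Scene | Side |
|---|---|---|
| Volumetric flask | (567,300) | (382,187) |
| Weighing bottle | (534,353) | (445,225) |
| Conical flask | (458,372) | (472,268) |
| Jar | (400,400) | (508,303) |
| Beaker | (291,409) | (522,373) |
| Dropper bottle | (211,387) | (502,440) |
| Long grey tray | (318,355) | (429,370) |
| Short grey tray | (458,325) | (384,269) |

Possible mix-ups for tray_two:
- Grey at scene (458,325): this is the one I choose.
- Purple at (238,314) and (455,275), and turquoise at (650,324): these are decoys.

For the dropper I take (211,387), not the reagent bottle at (135,347). For the jar I take (400,400), not the beaker or the weighing bottle. Next I'll check these in close crops with a pixel grid.

```bash
python3 - <<'E'
from h import *
def crop(f,x0,y0,x1,y1,s,out):
    im=cv2.resize(load(f)['img'][y0:y1,x0:x1],None,fx=s,fy=s,interpolation=cv2.INTER_CUBIC)
    for x in range((x0+19)//20*20,x1,20):
        cv2.line(im,(int((x-x0+.5)*s),0),(int((x-x0+.5)*s),6),(0,0,255),1); cv2.putText(im,str(x),(int((x-x0)*s)-8,16),0,.35,(0,0,255),1)
    for y in range((y0+19)//20*20,y1,20):
        cv2.line(im,(0,int((y-y0+.5)*s)),(6,int((y-y0+.5)*s)),(0,0,255),1); cv2.putText(im,str(y),(8,int((y-y0)*s)+4),0,.35,(0,0,255),1)
    cv2.imwrite('pics/%s.png'%out,im)
crop('scene0',125,165,385,275,3,'sc')
crop('side0',222,90,352,300,2.85,'si')
E
```

```text
(no output)
```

View pics/sc.png

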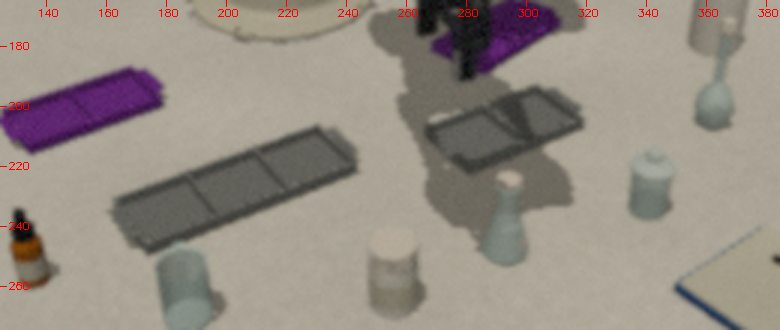

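View pics/si.png

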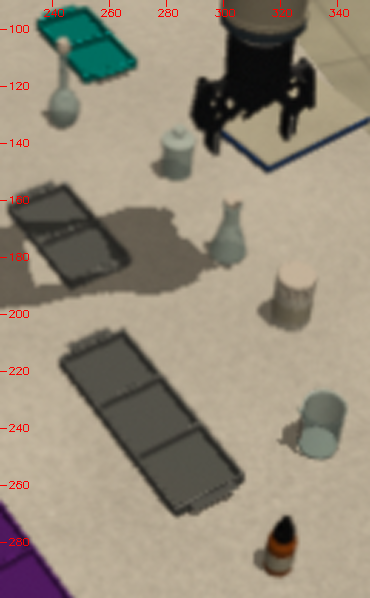

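```bash
python3 - <<'E'
from h import *
S=load('scene0');D=load('side0')
s=lambda x,y:(125+x/3-.17,165+y/3-.17)
t=lambda x,y:(222+x/2.85-.17,90+y/2.85-.17)
P=dict(vol=((730,22,714,120),(63,41,63,121)),wei=((654,152,650,208),(179,131,176,170)),con=((510,175,505,254),(234,203,228,254)),
jar=((394,237,393,305),(296,270,292,318)),dro=((19,213,33,281),(287,519,278,567)),bea=((181,252,190,315),(324,405,317,445)))
for k,(a,b) in P.items():
    for i,n in ((0,'top'),(2,'foot')):
        x,r=tri([(S,s(*a[i:i+2])),(D,t(*b[i:i+2]))]); print(k,n,x.round(4),r)
    print('   foot on z0',onz(S,s(*a[2:]),0).round(3)[:2],onz(D,t(*b[2:]),0).round(3)[:2])
T=dict(long=([(113,207),(317,127),(357,165),(150,252)],[(177,515),(62,362),(126,332),(243,477)]),
short=([(427,127),(537,88),(582,122),(470,172)],[(72,286),(10,208),(68,186),(129,262)]))
for k,(a,b) in T.items():
    c=[tri([(S,s(*p)),(D,t(*q))])[0] for p,q in zip(a,b)]; c=np.array(c); print(k,c.round(3).tolist(),c.mean(0).round(4))
    e=(c[1]-c[0]+c[2]-c[3])/2; f=(c[3]-c[0]+c[2]-c[1])/2
    print('len',np.linalg.norm(e),np.degrees(np.arctan2(e[1],e[0])),np.linalg.norm(f),np.degrees(np.arctan2(f[1],f[0])))
    for dd,pp,ff in ((S,a,s),(D,b,t)):
        c=np.array([onz(dd,ff(*p),.018) for p in pp]);print('  z18',c.mean(0).round(4),(lambda e:np.degrees(np.arctan2(e[1],e[0])))(c[1]-c[0]+c[2]-c[3]))
E
```

```text
vol top [0.5224 0.4094 0.1438] [np.float64(0.0001), np.float64(0.0001)]
vol foot [ 0.5206  0.4123 -0.0008] [np.float64(0.0029), np.float64(0.0029)]
   foot on z0 [0.519 0.415] [0.52  0.407]
wei top [0.6399 0.2423 0.0776] [np.float64(0.0012), np.float64(0.0012)]
wei foot [6.415e-01 2.473e-01 5.000e-04] [np.float64(0.0006), np.float64(0.0006)]
   foot on z0 [0.64  0.248] [0.642 0.247]
con top [0.6454 0.0648 0.096 ] [np.float64(0.0046), np.float64(0.0046)]
con foot [ 0.6478  0.0661 -0.0042] [np.float64(0.0003), np.float64(0.0003)]
   foot on z0 [0.652 0.064] [0.646 0.062]
jar top [ 0.6757 -0.0692  0.0843] [np.float64(0.0003), np.float64(0.0003)]
jar foot [ 0.6794 -0.0726 -0.001 ] [np.float64(0.0001), np.float64(0.0001)]
   foot on z0 [ 0.68  -0.073] [ 0.679 -0.073]
dro top [ 0.5115 -0.4029  0.0872] [np.float64(0.0002), np.float64(0.0002)]
dro foot [ 0.5111 -0.4058 -0.0021] [np.float64(0.0001), np.float64(0.0001)]
   foot on z0 [ 0.514 -0.406] [ 0.51  -0.407]
bea top [ 0.6182 -0.2671  0.0778] [np.float64(0.0031), np.float64(0.0031)]
bea foot [ 6.217e-01 -2.670e-01 -3.000e-04] [np.float64(0.0018), np.float64(0.0018)]
   foot on z0 [ 0.621 -0.265] [ 0.622 -0.269]
long [[0.429, -0.312, 0.005], [0.372, -0.059, 0.012], [0.463, -0.038, 0.012], [0.519, -0.287, 0.005]] [ 0.4458 -0.1741  0.0087]
len 0.25686845933300534 102.56379143782401 0.09362340489581629 14.296608952884126
  z18 [ 0.4568 -0.1747  0.018 ] 104.61846686238417
  z18 [ 0.443  -0.1816  0.018 ] 101.95755287615563
short [[0.424, 0.064, 0.012], [0.388, 0.233, 0.01], [0.478, 0.25, 0.012], [0.512, 0.085, 0.004]] [0.4504 0.1578 0.0096]
len 0.1704864119944369 101.7188027330488 0.0913272964023945 12.072579823885308
  z18 [0.4596 0.154  0.018 ] 102.42832648855027
  z18 [0.4477 0.1474 0.018 ] 101.08780048478071
```

```bash
python3 - <<'E'
from h import *
S=load('scene0');D=load('side0');W=load('wrist0'); k=1.5625
def q(d,x,y,z=None): return onz(d,(x/k,y/k),z).round(4)
print('con top',q(W,438,170,.097),'jar top',q(W,477,385,.08))
for p in [(197,304),(86,335)]: print('long end corner',q(W,*p,.018))
for p in [(122,178),(247,148)]: print('short end corner',q(W,*p,.018))
print('wash',q(S,572,280,0),q(D,314,193,0),tri([(S,(576/k,228/k)),(D,(312/k,147/k))]))
print('reag',q(S,138,372,0),q(D,455,535,0),tri([(S,(123/k,316/k)),(D,(459/k,490/k))]))
import itertools
def rect(c,yaw,hy):
    r=R.from_euler('z',yaw,degrees=True).as_matrix(); return [np.array([*c,0.018])+r@np.array([a*.0475,b*hy,0]) for a,b in [(-1,-1),(-1,1),(1,1),(1,-1)]]
print([x.round(3).tolist() for x in rect((.447,-.176),13,.131)]);print([x.round(3).tolist() for x in rect((.451,.155),12,.088)])
E
```

```text
con top [0.6433 0.0661 0.097 ] jar top [ 0.6728 -0.0709  0.08  ]
long end corner [ 0.4656 -0.0329  0.018 ]
long end corner [ 0.3708 -0.0587  0.018 ]
short end corner [0.4192 0.0625 0.018 ]
short end corner [0.5138 0.0817 0.018 ]
wash [0.3626 0.5376 0.    ] [0.3575 0.5263 0.    ] (array([0.3630003 , 0.52051368, 0.15640774]), [np.float64(0.0006), np.float64(0.0006)])
reag [ 0.3554 -0.5425  0.    ] [ 0.3629 -0.5442  0.    ] (array([ 0.36419417, -0.53337238,  0.14684556]), [np.float64(0.0008), np.float64(0.0008)])
[[0.43, -0.314, 0.018], [0.371, -0.059, 0.018], [0.464, -0.038, 0.018], [0.523, -0.293, 0.018]]
[[0.423, 0.059, 0.018], [0.386, 0.231, 0.018], [0.479, 0.251, 0.018], [0.516, 0.079, 0.018]]
```

Request:
send_rows(
  series=[
    {"linear": [-0.035, 0.025, 0]},
    {"linear": [-0.071, 0.05, 0.03]},
    {"linear": [-0.071, 0.05, 0.07]},
    {"linear": [-0.071, 0.05, 0.11]},
    {"linear": [-0.071, 0.05, 0.15]},
    {"linear": [-0.071, 0.05, 0.18]},
    {"linear": [-0.071, 0.05, 0.2]},
    {"linear": [-0.071, 0.05, 0.21]},
    {"linear": [-0.071, 0.05, 0.21]},
    {"linear": [-0.071, 0.05, 0.21]},
  ],
  gripper=0.0854,
)

```text
schema error: expected keys linear, roll
```

Request:
send_rows(
  series=[
    {"linear": [0, 0, 0]},
    {"linear": [0, 0, 0]},
    {"linear": [0, 0, 0]},
    {"linear": [0, 0, 0]},
    {"linear": [0, 0, 0]},
    {"linear": [0, 0, 0]},
  ],
  gripper=0.0,
)

```text
schema error: expected keys linear, roll
```

Request:
send_rows(
  series=[
    {"linear": [-0.035, 0.025, 0], "roll": 0},
    {"linear": [-0.071, 0.05, 0.03], "roll": 0},
    {"linear": [-0.071, 0.05, 0.07], "roll": 0},
    {"linear": [-0.071, 0.05, 0.11], "roll": 0},
    {"linear": [-0.071, 0.05, 0.15], "roll": 0},
    {"linear": [-0.071, 0.05, 0.18], "roll": 0},
    {"linear": [-0.071, 0.05, 0.2], "roll": 0},
    {"linear": [-0.071, 0.05, 0.21], "roll": 0},
    {"linear": [-0.071, 0.05, 0.21], "roll": 0},
    {"linear": [-0.071, 0.05, 0.21], "roll": 0},
  ],
  gripper=0.0854,
)

```text
clock: 1.4
tcp_pos: [0.6757, -0.0711, 0.0364]
orientation: [179.9, 0.0, 90.0]
wrist_force: [1.0, 0.1, 0.6]
width: 1.003
gripper_force: 0.0
```

Request:
send_rows(
  series=[
    {"linear": [0, 0, 0], "roll": 0},
    {"linear": [0, 0, 0], "roll": 0},
    {"linear": [0, 0, 0], "roll": 0},
    {"linear": [0, 0, 0], "roll": 0},
    {"linear": [0, 0, 0], "roll": 0},
    {"linear": [0, 0, 0], "roll": 0},
  ],
  gripper=0.0,
)

```text
clock: 2.15
tcp_pos: [0.6753, -0.0711, 0.0362]
orientation: [179.9, 0.0, 90.0]
wrist_force: [-2.3, 0.1, 9.7]
width: 0.565
gripper_force: 58.1
```

Request:
send_rows(
  series=[
    {"linear": [0, 0, -0.02], "roll": 0},
    {"linear": [0, 0, -0.06], "roll": 0},
    {"linear": [0, 0, -0.11], "roll": 0},
    {"linear": [-0.02, -0.02, -0.14], "roll": 0},
    {"linear": [-0.05, -0.055, -0.14], "roll": 0},
    {"linear": [-0.08, -0.09, -0.14], "roll": 0},
    {"linear": [-0.11, -0.125, -0.14], "roll": 0},
    {"linear": [-0.14, -0.155, -0.14], "roll": 0},
    {"linear": [-0.17, -0.188, -0.14], "roll": 0},
    {"linear": [-0.186, -0.205, -0.14], "roll": 0},
  ],
)

```text
clock: 3.4
tcp_pos: [0.4686, -0.2582, 0.1765]
orientation: [180.0, 0.0, 89.9]
wrist_force: [-0.1, 0.8, -0.6]
width: 0.567
gripper_force: 59.2
```

Request:
send_rows(
  series=[
    {"linear": [0, 0, 0.02], "roll": 0},
    {"linear": [0, 0, 0.06], "roll": 0},
    {"linear": [0, 0, 0.09], "roll": 0},
    {"linear": [0, 0, 0.115], "roll": 0},
    {"linear": [0, 0, 0.127], "roll": 0},
    {"linear": [0, 0, 0.132], "roll": 0},
    {"linear": [0, 0, 0.1355], "roll": 0},
    {"linear": [0, 0, 0.1355], "roll": 0},
    {"linear": [0, 0, 0.1355], "roll": 0},
  ],
)

```text
clock: 4.53
tcp_pos: [0.4702, -0.2571, 0.0403]
orientation: [180.0, 0.0, 90.0]
wrist_force: [0.7, -0.7, 0.7]
width: 0.569
gripper_force: 59.2
```

```bash
python3 - <<'E'
from h import *
D=grab('side','side1');S=grab('scene','scene1')
a=cv2.resize(D['img'][190:310,230:350],(400,400),interpolation=2);b=cv2.resize(S['img'][170:290,130:250],(400,400),interpolation=2)
cv2.imwrite('pics/p1.png',np.hstack([a,b])); print(ctrl.sense()['tcp_pos'])
E
```

```text
[ 0.47025369 -0.25714848  0.04022118]
```

View pics/p1.png

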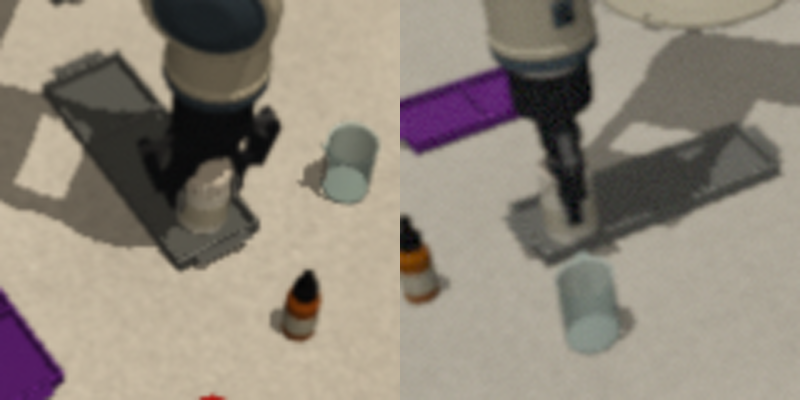

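Request:
send_rows(
  series=[
    {"linear": [0, 0, 0], "roll": 0},
    {"linear": [0, 0, 0], "roll": 0},
    {"linear": [0, 0, 0], "roll": 0},
    {"linear": [0, 0, -0.01], "roll": 0},
    {"linear": [0, 0, -0.04], "roll": 0},
    {"linear": [0, 0, -0.08], "roll": 0},
    {"linear": [0, 0, -0.12], "roll": 0},
    {"linear": [0.03, 0.01, -0.15], "roll": 0},
    {"linear": [0.07, 0.025, -0.15], "roll": 0},
    {"linear": [0.12, 0.04, -0.15], "roll": 0},
  ],
  gripper=0.062,
)

```text
clock: 5.88
tcp_pos: [0.5105, -0.1363, 0.191]
orientation: [179.9, 0.0, 89.9]
wrist_force: [1.0, 0.4, 0.7]
width: 0.728
gripper_force: 0.0
```

Request:
send_rows(
  series=[
    {"linear": [0.05, 0.02, 0], "roll": 0},
    {"linear": [0.1, 0.04, 0], "roll": 0},
    {"linear": [0.15, 0.06, 0], "roll": 0},
    {"linear": [0.2, 0.08, 0], "roll": 0},
    {"linear": [0.25, 0.1, 0], "roll": 0},
    {"linear": [0.3, 0.115, 0], "roll": 0},
    {"linear": [0.34, 0.125, 0], "roll": 0},
    {"linear": [0.37, 0.13, 0], "roll": 0},
    {"linear": [0.382, 0.13, 0], "roll": 0},
    {"linear": [0.382, 0.13, 0], "roll": 0},
  ],
  gripper=0.0854,
)

```text
clock: 7.12
tcp_pos: [0.6397, 0.2451, 0.19]
orientation: [-180.0, 0.0, 90.0]
wrist_force: [-0.1, -0.7, 0.6]
width: 0.999
gripper_force: 0.0
```

```bash
python3 - <<'E'
from h import *
W=grab('wrist','w2');D=grab('side','side2');S=grab('scene','scene2')
a=cv2.resize(D['img'][190:310,230:350],(280,280),interpolation=2);b=cv2.resize(S['img'][170:290,130:250],(280,280),interpolation=2)
w=cv2.resize(W['img'],None,fx=1.01,fy=1.01,interpolation=2)
o=np.zeros((560,800,3),np.uint8);o[:w.shape[0],:w.shape[1]]=w;o[:280,520:]=a;o[280:,520:]=b
cv2.imwrite('pics/p2.png',o); print(ctrl.sense()['tcp_pos'])
E
```

```text
[0.63991391 0.24381852 0.18997468]
```

View pics/p2.png

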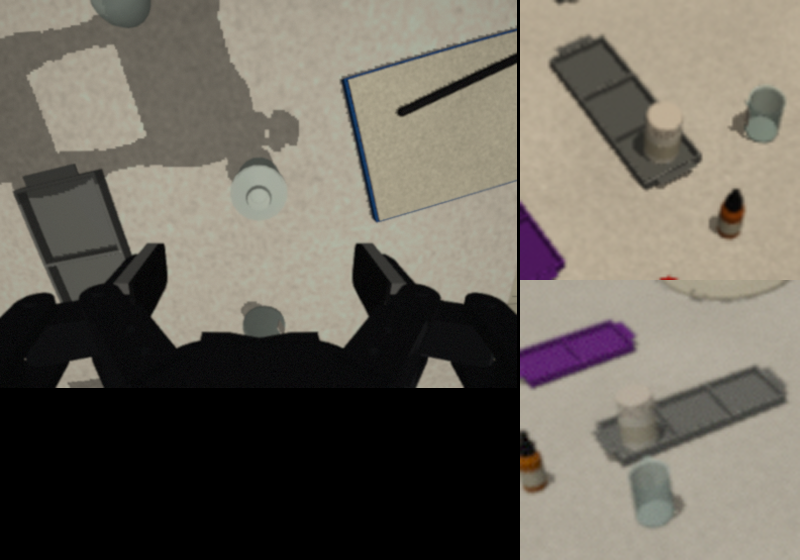

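The jar stands in the end compartment. In the wrist view the weighing bottle's lid is at (258,191) with its knob at (259,199), and a tray_two end corner is at (22,210)–(100,175). I'll refine from these.

```bash
python3 - <<'E'
from h import *
W=load('w2');S=load('scene0')
f=lambda x,y:(x/1.01,y/1.01)
print(onz(W,f(258,191),.062),onz(W,f(259,198),.080))
print(tri([(W,f(259,198)),(S,(342.8,216))]))
print('short end corners',onz(W,f(22,203),.018),onz(W,f(100,172),.018), 'div', onz(W,f(118,248),.018))
E
```

```text
[0.63697548 0.24476702 0.062     ] [0.63786602 0.24377915 0.08      ]
(array([0.63842905, 0.24323694, 0.07592924]), [np.float64(0.0008), np.float64(0.0008)])
short end corners [0.38997571 0.22024326 0.018     ] [0.48007886 0.25264731 0.018     ] div [0.48834833 0.17076178 0.018     ]
```

Request:
send_rows(
  series=[
    {"linear": [0, -0.002, 0.04], "roll": 0},
    {"linear": [0, -0.002, 0.08], "roll": 0},
    {"linear": [0, -0.002, 0.11], "roll": 0},
    {"linear": [0, -0.002, 0.135], "roll": 0},
    {"linear": [0, -0.002, 0.15], "roll": 0},
    {"linear": [0, -0.002, 0.158], "roll": 0},
    {"linear": [0, -0.002, 0.16], "roll": 0},
    {"linear": [0, -0.002, 0.16], "roll": 0},
  ],
)

```text
clock: 8.28
tcp_pos: [0.6384, 0.2451, 0.0305]
orientation: [179.9, -0.0, 90.0]
wrist_force: [0.0, 0.3, -0.5]
width: 1.001
gripper_force: 0.0
```

Request:
send_rows(
  series=[
    {"linear": [0, 0, 0], "roll": 0},
    {"linear": [0, 0, 0], "roll": 0},
    {"linear": [0, 0, 0], "roll": 0},
    {"linear": [0, 0, 0], "roll": 0},
    {"linear": [0, 0, 0], "roll": 0},
    {"linear": [0, 0, 0], "roll": 0},
  ],
  gripper=0.0,
)

```text
clock: 9.02
tcp_pos: [0.6383, 0.2451, 0.0303]
orientation: [180.0, -0.0, 90.0]
wrist_force: [-0.8, 0.2, 4.7]
width: 0.51
gripper_force: 59.8
```

Request:
send_rows(
  series=[
    {"linear": [0, 0, -0.02], "roll": 0},
    {"linear": [0, 0, -0.06], "roll": 0},
    {"linear": [0, 0, -0.11], "roll": 0},
    {"linear": [-0.02, -0.01, -0.14], "roll": 0},
    {"linear": [-0.06, -0.03, -0.15], "roll": 0},
    {"linear": [-0.11, -0.05, -0.15], "roll": 0},
    {"linear": [-0.16, -0.075, -0.15], "roll": 0},
    {"linear": [-0.21, -0.1, -0.15], "roll": 0},
    {"linear": [-0.26, -0.12, -0.15], "roll": 0},
    {"linear": [-0.31, -0.145, -0.15], "roll": 0},
  ],
)

```text
clock: 10.28
tcp_pos: [0.4926, -0.0665, 0.1811]
orientation: [179.9, 0.0, 90.0]
wrist_force: [1.2, -1.3, -0.6]
width: 0.512
gripper_force: 60.9
```

Request:
send_rows(
  series=[
    {"linear": [-0.05, -0.02, 0], "roll": 0},
    {"linear": [-0.09, -0.035, 0], "roll": 0},
    {"linear": [-0.109, -0.044, 0.01], "roll": 0},
    {"linear": [-0.109, -0.044, 0.05], "roll": 0},
    {"linear": [-0.109, -0.044, 0.09], "roll": 0},
    {"linear": [-0.109, -0.044, 0.12], "roll": 0},
    {"linear": [-0.109, -0.044, 0.138], "roll": 0},
    {"linear": [-0.109, -0.044, 0.143], "roll": 0},
    {"linear": [-0.109, -0.044, 0.1455], "roll": 0},
    {"linear": [-0.109, -0.044, 0.1455], "roll": 0},
  ],
)

```text
clock: 11.52
tcp_pos: [0.4494, -0.1742, 0.035]
orientation: [179.9, 0.0, 90.0]
wrist_force: [0.5, -0.2, -1.1]
width: 0.508
gripper_force: 60.9
```

Request:
send_rows(
  series=[
    {"linear": [0, 0, 0], "roll": 0},
    {"linear": [0, 0, 0], "roll": 0},
    {"linear": [0, 0, 0], "roll": 0},
    {"linear": [0, 0, 0], "roll": 0},
    {"linear": [0, 0, -0.01], "roll": 0},
    {"linear": [0, 0, -0.04], "roll": 0},
    {"linear": [0, 0, -0.08], "roll": 0},
    {"linear": [0, 0, -0.12], "roll": 0},
    {"linear": [0, 0, -0.15], "roll": 0},
    {"linear": [0, 0, -0.15], "roll": 0},
  ],
  gripper=0.056,
)

```text
clock: 12.78
tcp_pos: [0.4499, -0.1745, 0.1868]
orientation: [179.8, 0.1, 90.0]
wrist_force: [-0.5, -0.3, -0.8]
width: 0.654
gripper_force: 0.0
```

Request:
send_rows(
  series=[
    {"linear": [0.04, 0.03, 0], "roll": 0},
    {"linear": [0.08, 0.065, 0], "roll": 0},
    {"linear": [0.12, 0.1, 0], "roll": 0},
    {"linear": [0.16, 0.13, 0], "roll": 0},
    {"linear": [0.2, 0.165, 0], "roll": 0},
    {"linear": [0.23, 0.19, 0], "roll": 0},
    {"linear": [0.24, 0.196, 0], "roll": 0},
    {"linear": [0.24, 0.196, 0], "roll": 0},
    {"linear": [0.24, 0.196, 0.02], "roll": 0},
    {"linear": [0.24, 0.196, 0.05], "roll": 0},
  ],
  gripper=0.0854,
)

```text
clock: 14.02
tcp_pos: [0.6446, 0.0647, 0.1345]
orientation: [179.9, 0.0, 89.9]
wrist_force: [0.4, -1.3, -0.1]
width: 1.002
gripper_force: 0.0
```

Request:
send_rows(
  series=[
    {"linear": [0, 0, 0.03], "roll": 0},
    {"linear": [0, 0, 0.05], "roll": 0},
    {"linear": [0, 0, 0.06], "roll": 0},
    {"linear": [0, 0, 0.064], "roll": 0},
    {"linear": [0, 0, 0.064], "roll": 0},
  ],
)

```text
clock: 14.65
tcp_pos: [0.6451, 0.0657, 0.0708]
orientation: [180.0, 0.0, 90.0]
wrist_force: [-0.6, -0.7, -0.4]
width: 0.997
gripper_force: 0.0
```

```bash
python3 - <<'E'
from h import *
W=grab('wrist','w3');D=grab('side','side3');S=grab('scene','scene3')
a=cv2.resize(D['img'][190:310,230:350],(280,280),interpolation=2);b=cv2.resize(S['img'][170:290,230:350],(280,280),interpolation=2)
w=cv2.resize(W['img'],None,fx=1.01,fy=1.01,interpolation=2)
o=np.zeros((560,800,3),np.uint8);o[:w.shape[0],:w.shape[1]]=w;o[:280,520:]=a;o[280:,520:]=b
cv2.imwrite('pics/p3.png',o); print(ctrl.sense()['tcp_pos'])
E
```

```text
[0.64536222 0.06596393 0.0710137 ]
```

View pics/p3.png

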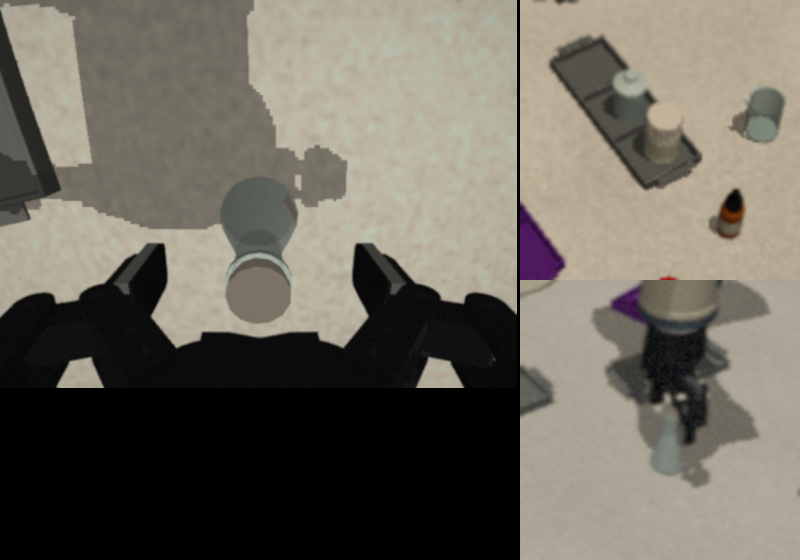

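The conical flask is centred between the fingers at (258,293), and the weighing bottle stands in the middle compartment. I'll grip and carry the flask.

Request:
send_rows(
  series=[
    {"linear": [0, 0, 0], "roll": 0},
    {"linear": [0, 0, 0], "roll": 0},
    {"linear": [0, 0, 0], "roll": 0},
    {"linear": [0, 0, 0], "roll": 0},
    {"linear": [0, 0, 0], "roll": 0},
    {"linear": [0, 0, 0], "roll": 0},
    {"linear": [0, 0, 0], "roll": 0},
  ],
  gripper=0.0,
)

```text
clock: 15.68
tcp_pos: [0.6451, 0.066, 0.0705]
orientation: [180.0, -0.0, 90.0]
wrist_force: [-1.4, -0.9, 5.4]
width: 0.273
gripper_force: 58.5
```

Request:
send_rows(
  series=[
    {"linear": [0, 0, -0.01], "roll": 0},
    {"linear": [0, 0, -0.03], "roll": 0},
    {"linear": [0, 0, -0.06], "roll": 0},
    {"linear": [0.01, -0.02, -0.1], "roll": 0},
    {"linear": [0.035, -0.055, -0.1], "roll": 0},
    {"linear": [0.06, -0.09, -0.1], "roll": 0},
    {"linear": [0.085, -0.125, -0.1], "roll": 0},
    {"linear": [0.11, -0.16, -0.1], "roll": 0},
    {"linear": [0.125, -0.19, -0.1], "roll": 0},
    {"linear": [0.132, -0.204, -0.1], "roll": 0},
  ],
)

```text
clock: 16.92
tcp_pos: [0.4396, 0.1986, 0.1707]
orientation: [-180.0, -0.0, 90.1]
wrist_force: [0.8, 0.5, -0.4]
width: 0.276
gripper_force: 58.8
```

Request:
send_rows(
  series=[
    {"linear": [0, 0, 0.01], "roll": 0},
    {"linear": [0, 0, 0.04], "roll": 0},
    {"linear": [0, 0, 0.065], "roll": 0},
    {"linear": [0, 0, 0.082], "roll": 0},
    {"linear": [0, 0, 0.09], "roll": 0},
    {"linear": [0, 0, 0.094], "roll": 0},
    {"linear": [0, 0, 0.0955], "roll": 0},
    {"linear": [0, 0, 0.0955], "roll": 0},
    {"linear": [0, 0, 0.0955], "roll": 0},
  ],
)

```text
clock: 18.05
tcp_pos: [0.4412, 0.1981, 0.0751]
orientation: [180.0, -0.0, 90.0]
wrist_force: [-0.7, 0.5, -0.4]
width: 0.279
gripper_force: 58.8
```

```bash
python3 - <<'E'
from h import *
W=grab('wrist','w4');D=grab('side','side4');S=grab('scene','scene4')
a=cv2.resize(D['img'][120:240,210:330],(280,280),interpolation=2);b=cv2.resize(S['img'][150:270,230:350],(280,280),interpolation=2)
w=cv2.resize(W['img'],None,fx=1.01,fy=1.01,interpolation=2)
o=np.zeros((560,800,3),np.uint8);o[:w.shape[0],:w.shape[1]]=w;o[:280,520:]=a;o[280:,520:]=b
cv2.imwrite('pics/p4.png',o); print(ctrl.sense()['tcp_pos'])
E
```

```text
[0.44108713 0.19805226 0.07501275]
```

View pics/p4.png

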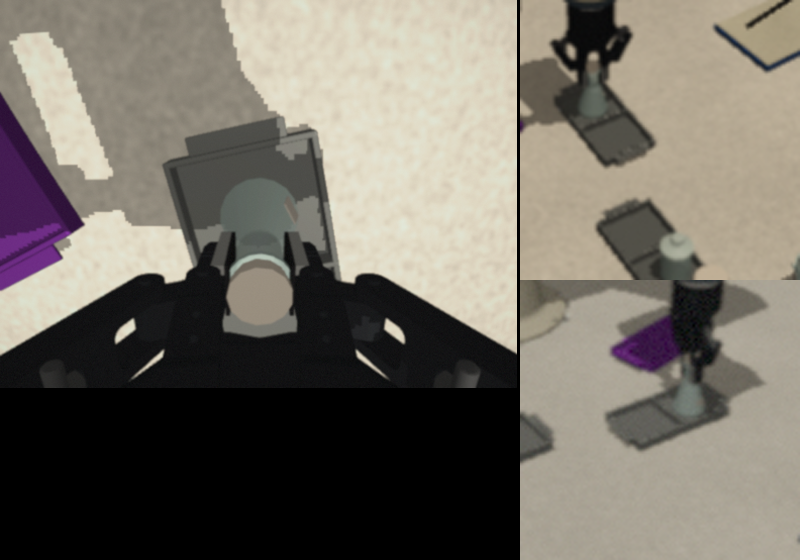

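Request:
send_rows(
  series=[
    {"linear": [0, 0, 0], "roll": 0},
    {"linear": [0, 0, 0], "roll": 0},
    {"linear": [0, 0, 0], "roll": 0},
    {"linear": [0, 0, 0], "roll": 0},
    {"linear": [0, 0, -0.01], "roll": 0},
    {"linear": [0, 0, -0.04], "roll": 0},
    {"linear": [0, 0, -0.08], "roll": 0},
    {"linear": [0, 0, -0.12], "roll": 0},
    {"linear": [0, 0, -0.15], "roll": 0},
    {"linear": [0, 0, -0.16], "roll": 0},
  ],
  gripper=0.048,
)

```text
clock: 19.45
tcp_pos: [0.4415, 0.1982, 0.2369]
orientation: [179.8, -0.1, 90.0]
wrist_force: [0.8, -0.4, -0.5]
width: 0.565
gripper_force: 0.0
```

Request:
send_rows(
  series=[
    {"linear": [0.04, 0.015, 0], "roll": 0},
    {"linear": [0.08, 0.03, 0], "roll": 0},
    {"linear": [0.12, 0.045, 0], "roll": 0},
    {"linear": [0.16, 0.06, 0], "roll": 0},
    {"linear": [0.19, 0.072, 0], "roll": 0},
    {"linear": [0.207, 0.08, 0], "roll": 0},
    {"linear": [0.212, 0.08, 0], "roll": 0},
    {"linear": [0.212, 0.08, 0], "roll": 0},
    {"linear": [0.212, 0.08, 0], "roll": 0},
  ],
  gripper=0.0854,
)

```text
clock: 20.58
tcp_pos: [0.5207, 0.4092, 0.2348]
orientation: [-180.0, 0.0, 90.0]
wrist_force: [-0.7, -0.4, -0.2]
width: 1.003
gripper_force: 0.0
```

```bash
python3 - <<'E'
from h import *
W=grab('wrist','w5');D=grab('side','side5');S=grab('scene','scene5')
a=cv2.resize(D['img'][120:240,210:330],(280,280),interpolation=2);b=cv2.resize(S['img'][150:270,230:350],(280,280),interpolation=2)
w=cv2.resize(W['img'],None,fx=1.01,fy=1.01,interpolation=2)
o=np.zeros((560,800,3),np.uint8);o[:w.shape[0],:w.shape[1]]=w;o[:280,520:]=a;o[280:,520:]=b
cv2.imwrite('pics/p5.png',o); print(ctrl.sense()['tcp_pos'])
E
```

```text
[0.5209518  0.40947089 0.23498582]
```

View pics/p5.png

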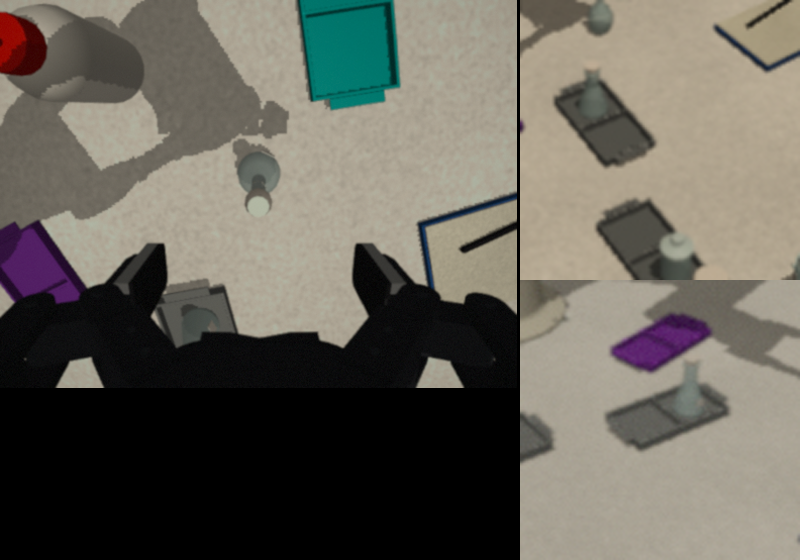

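The conical flask stands in the short tray's far compartment. The volumetric flask's stopper is at wrist (258,205), well clear of the wash bottle at (60,55).

```bash
python3 - <<'E'
from h import *
W=load('w5');S=load('scene0')
f=lambda x,y:(x/1.01,y/1.01)
print(onz(W,f(258,205),.146),tri([(W,f(258,205)),(S,(368.2,172.5))]),onz(W,f(259,172),.024))
E
```

```text
[0.51821347 0.40870177 0.146     ] (array([0.51977656, 0.4091102 , 0.14196849]), [np.float64(0.0022), np.float64(0.0022)]) [0.51858824 0.4087095  0.024     ]
```

Request:
send_rows(
  series=[
    {"linear": [-0.001, -0.002, 0.03], "roll": 0},
    {"linear": [-0.001, -0.002, 0.06], "roll": 0},
    {"linear": [-0.001, -0.002, 0.09], "roll": 0},
    {"linear": [-0.001, -0.002, 0.115], "roll": 0},
    {"linear": [-0.001, -0.002, 0.13], "roll": 0},
    {"linear": [-0.001, -0.002, 0.137], "roll": 0},
    {"linear": [-0.001, -0.002, 0.137], "roll": 0},
    {"linear": [-0.001, -0.002, 0.137], "roll": 0},
  ],
)

```text
clock: 21.72
tcp_pos: [0.5194, 0.4093, 0.0987]
orientation: [179.9, -0.0, 90.0]
wrist_force: [0.7, 0.4, -0.6]
width: 0.998
gripper_force: 0.0
```

Request:
send_rows(
  series=[
    {"linear": [0, 0, 0], "roll": 0},
    {"linear": [0, 0, 0], "roll": 0},
    {"linear": [0, 0, 0], "roll": 0},
    {"linear": [0, 0, 0], "roll": 0},
    {"linear": [0, 0, 0], "roll": 0},
    {"linear": [0, 0, 0], "roll": 0},
    {"linear": [0, 0, 0], "roll": 0},
    {"linear": [0, 0, 0], "roll": 0},
  ],
  gripper=0.0,
)

```text
clock: 22.72
tcp_pos: [0.519, 0.409, 0.0978]
orientation: [-180.0, -0.0, 90.0]
wrist_force: [0.0, -0.0, 2.0]
width: 0.145
gripper_force: 54.8
```

Request:
send_rows(
  series=[
    {"linear": [0, 0, -0.01], "roll": 0},
    {"linear": [0, 0, -0.03], "roll": 0},
    {"linear": [0, 0, -0.06], "roll": 0},
    {"linear": [0, 0, -0.1], "roll": 0},
    {"linear": [-0.01, 0, -0.14], "roll": 0},
    {"linear": [-0.04, -0.006, -0.15], "roll": 0},
    {"linear": [-0.08, -0.014, -0.15], "roll": 0},
    {"linear": [-0.12, -0.02, -0.15], "roll": 0},
    {"linear": [-0.16, -0.028, -0.15], "roll": 0},
    {"linear": [-0.2, -0.036, -0.15], "roll": 0},
  ],
)

```text
clock: 23.98
tcp_pos: [0.4827, 0.2078, 0.2485]
orientation: [180.0, -0.0, 90.0]
wrist_force: [0.1, -0.2, -0.5]
width: 0.144
gripper_force: 54.7
```

Request:
send_rows(
  series=[
    {"linear": [-0.04, -0.007, 0], "roll": 0},
    {"linear": [-0.08, -0.014, 0], "roll": 0},
    {"linear": [-0.12, -0.022, 0], "roll": 0},
    {"linear": [-0.16, -0.03, 0], "roll": 0},
    {"linear": [-0.2, -0.037, 0], "roll": 0},
    {"linear": [-0.24, -0.044, 0], "roll": 0},
    {"linear": [-0.27, -0.05, 0], "roll": 0},
    {"linear": [-0.29, -0.053, 0], "roll": 0},
    {"linear": [-0.3, -0.055, 0], "roll": 0},
    {"linear": [-0.3, -0.055, 0], "roll": 0},
  ],
)

```text
clock: 25.22
tcp_pos: [0.428, -0.0911, 0.248]
orientation: [180.0, 0.0, 90.0]
wrist_force: [0.1, 0.2, -0.7]
width: 0.145
gripper_force: 54.7
```

Request:
send_rows(
  series=[
    {"linear": [0, 0, 0.03], "roll": 0},
    {"linear": [0, 0, 0.07], "roll": 0},
    {"linear": [0, 0, 0.1], "roll": 0},
    {"linear": [0, 0, 0.125], "roll": 0},
    {"linear": [0, 0, 0.137], "roll": 0},
    {"linear": [0, 0, 0.142], "roll": 0},
    {"linear": [0, 0, 0.1455], "roll": 0},
    {"linear": [0, 0, 0.1455], "roll": 0},
    {"linear": [0, 0, 0.1455], "roll": 0},
  ],
)

```text
clock: 26.35
tcp_pos: [0.4282, -0.0911, 0.1027]
orientation: [180.0, 0.0, 90.0]
wrist_force: [0.4, -0.6, -0.4]
width: 0.147
gripper_force: 54.7
```

```bash
python3 - <<'E'
from h import *
W=grab('wrist','w6');D=grab('side','side6');S=grab('scene','scene6')
a=cv2.resize(D['img'][170:290,230:350],(280,280),interpolation=2);b=cv2.resize(S['img'][150:270,150:270],(280,280),interpolation=2)
w=cv2.resize(W['img'],None,fx=1.01,fy=1.01,interpolation=2)
o=np.zeros((560,800,3),np.uint8);o[:w.shape[0],:w.shape[1]]=w;o[:280,520:]=a;o[280:,520:]=b
cv2.imwrite('pics/p6.png',o); print(ctrl.sense()['tcp_pos'])
E
```

```text
[ 0.42812437 -0.09107318  0.10253303]
```

View pics/p6.png

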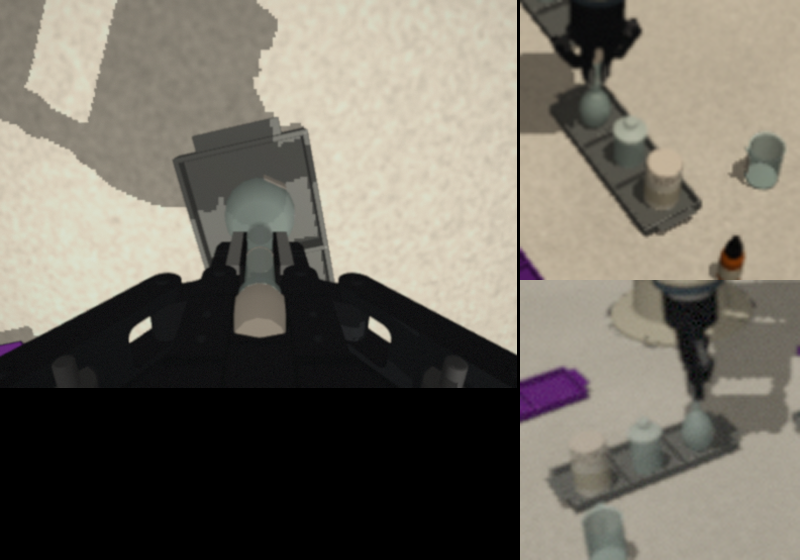

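All three kit-one items are in place, with the flask upright in the far compartment. I'll release it and go to the dropper.

Request:
send_rows(
  series=[
    {"linear": [0, 0, 0], "roll": 0},
    {"linear": [0, 0, 0], "roll": 0},
    {"linear": [0, 0, 0], "roll": 0},
    {"linear": [0, 0, 0], "roll": 0},
    {"linear": [0, 0, -0.01], "roll": 0},
    {"linear": [0, 0, -0.03], "roll": 0},
    {"linear": [0, 0, -0.06], "roll": 0},
    {"linear": [0, 0, -0.1], "roll": 0},
    {"linear": [0, 0, -0.13], "roll": 0},
    {"linear": [0, 0, -0.13], "roll": 0},
  ],
  gripper=0.045,
)

```text
clock: 27.75
tcp_pos: [0.4289, -0.0913, 0.2348]
orientation: [179.8, 0.1, 90.0]
wrist_force: [-0.4, -0.4, -0.5]
width: 0.521
gripper_force: 0.0
```

Request:
send_rows(
  series=[
    {"linear": [-0.04, 0.01, 0], "roll": 0},
    {"linear": [-0.09, 0.02, 0], "roll": 0},
    {"linear": [-0.14, 0.035, 0], "roll": 0},
    {"linear": [-0.19, 0.05, 0], "roll": 0},
    {"linear": [-0.24, 0.065, 0], "roll": 0},
    {"linear": [-0.28, 0.075, 0], "roll": 0},
    {"linear": [-0.305, 0.083, 0], "roll": 0},
    {"linear": [-0.314, 0.083, 0.02], "roll": 0},
    {"linear": [-0.314, 0.083, 0.04], "roll": 0},
    {"linear": [-0.314, 0.083, 0.04], "roll": 0},
  ],
  gripper=0.0854,
)

```text
clock: 29.0
tcp_pos: [0.5097, -0.4034, 0.1896]
orientation: [-179.8, -0.2, 90.0]
wrist_force: [0.9, -0.8, 0.3]
width: 1.003
gripper_force: 0.0
```

```bash
python3 - <<'E'
from h import *
W=grab('wrist','w7');D=grab('side','side7');S=grab('scene','scene7')
a=cv2.resize(D['img'][170:290,230:350],(280,280),interpolation=2);b=cv2.resize(S['img'][150:270,150:270],(280,280),interpolation=2)
w=cv2.resize(W['img'],None,fx=1.01,fy=1.01,interpolation=2)
o=np.zeros((560,800,3),np.uint8);o[:w.shape[0],:w.shape[1]]=w;o[:280,520:]=a;o[280:,520:]=b
cv2.imwrite('pics/p7.png',o); print(ctrl.sense()['tcp_pos'])
E
```

```text
[ 0.5110435  -0.40461197  0.19265118]
```

View pics/p7.png

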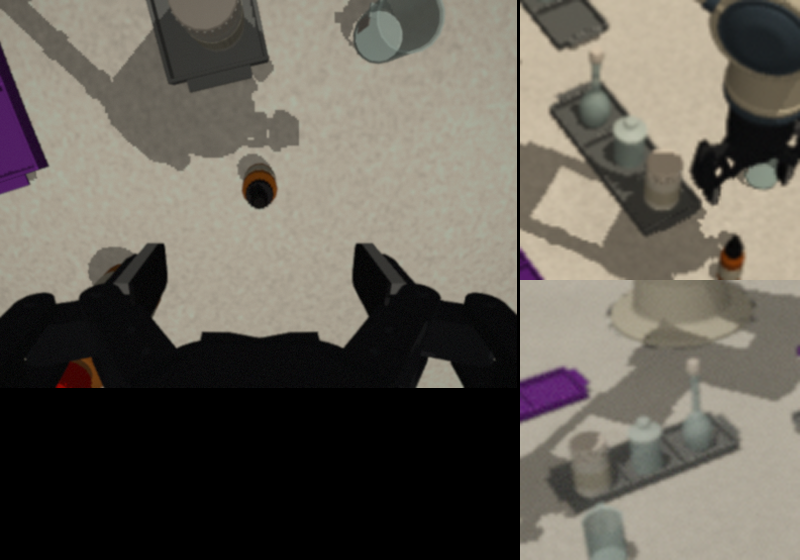

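```bash
python3 - <<'E'
from h import *
W=load('w7');S=load('scene0')
f=lambda x,y:(x/1.01,y/1.01)
print(onz(W,f(259.5,197),.092),tri([(W,f(259.5,197)),(S,(131.2,236))]),onz(W,f(259.5,186),.045))
E
```

```text
[ 0.50794577 -0.40003702  0.092     ] (array([ 0.50785795, -0.40270378,  0.08378973]), [np.float64(0.0004), np.float64(0.0004)]) [ 0.50773344 -0.4029333   0.045     ]
```

Request:
send_rows(
  series=[
    {"linear": [0.002, -0.003, 0.03], "roll": 0},
    {"linear": [0.002, -0.003, 0.06], "roll": 0},
    {"linear": [0.002, -0.003, 0.1], "roll": 0},
    {"linear": [0.002, -0.003, 0.13], "roll": 0},
    {"linear": [0.002, -0.003, 0.15], "roll": 0},
    {"linear": [0.002, -0.003, 0.16], "roll": 0},
    {"linear": [0.002, -0.003, 0.16], "roll": 0},
    {"linear": [0.002, -0.003, 0.16], "roll": 0},
  ],
)

```text
clock: 30.15
tcp_pos: [0.5084, -0.4034, 0.0331]
orientation: [179.9, 0.1, 90.0]
wrist_force: [0.2, -0.4, 0.7]
width: 1.0
gripper_force: 0.0
```

Request:
send_rows(
  series=[
    {"linear": [0, 0, 0], "roll": 0},
    {"linear": [0, 0, 0], "roll": 0},
    {"linear": [0, 0, 0], "roll": 0},
    {"linear": [0, 0, 0], "roll": 0},
    {"linear": [0, 0, 0], "roll": 0},
    {"linear": [0, 0, 0], "roll": 0},
    {"linear": [0, 0, 0], "roll": 0},
  ],
  gripper=0.0,
)

```text
clock: 31.02
tcp_pos: [0.5082, -0.4031, 0.0325]
orientation: [180.0, 0.0, 90.0]
wrist_force: [0.9, 0.3, 5.4]
width: 0.355
gripper_force: 59.2
```

Request:
send_rows(
  series=[
    {"linear": [0, 0, -0.01], "roll": 0},
    {"linear": [0, 0, -0.04], "roll": 0},
    {"linear": [0, 0, -0.08], "roll": 0},
    {"linear": [0, 0, -0.12], "roll": 0},
    {"linear": [0, 0, -0.16], "roll": 0},
    {"linear": [0.02, 0, -0.19], "roll": 0},
    {"linear": [0.06, -0.006, -0.19], "roll": 0},
    {"linear": [0.1, -0.01, -0.19], "roll": 0},
    {"linear": [0.15, -0.015, -0.19], "roll": 0},
    {"linear": [0.2, -0.02, -0.19], "roll": 0},
  ],
)

```text
clock: 32.28
tcp_pos: [0.4875, -0.2016, 0.2227]
orientation: [180.0, 0.0, 90.0]
wrist_force: [0.7, -0.4, -0.3]
width: 0.353
gripper_force: 59.4
```

Request:
send_rows(
  series=[
    {"linear": [0.05, -0.005, 0], "roll": 0},
    {"linear": [0.1, -0.01, 0], "roll": 0},
    {"linear": [0.15, -0.014, 0], "roll": 0},
    {"linear": [0.2, -0.018, 0], "roll": 0},
    {"linear": [0.24, -0.022, 0], "roll": 0},
    {"linear": [0.28, -0.026, 0], "roll": 0},
    {"linear": [0.305, -0.029, 0], "roll": 0},
    {"linear": [0.317, -0.029, 0], "roll": 0},
    {"linear": [0.317, -0.029, 0.02], "roll": 0},
    {"linear": [0.317, -0.029, 0.05], "roll": 0},
  ],
)

```text
clock: 33.52
tcp_pos: [0.4598, 0.1138, 0.1725]
orientation: [179.9, -0.0, 90.0]
wrist_force: [0.5, -0.8, -0.8]
width: 0.359
gripper_force: 59.4
```

Request:
send_rows(
  series=[
    {"linear": [0, 0, 0.04], "roll": 0},
    {"linear": [0, 0, 0.075], "roll": 0},
    {"linear": [0, 0, 0.105], "roll": 0},
    {"linear": [0, 0, 0.125], "roll": 0},
    {"linear": [0, 0, 0.133], "roll": 0},
    {"linear": [0, 0, 0.1355], "roll": 0},
    {"linear": [0, 0, 0.1355], "roll": 0},
    {"linear": [0, 0, 0.1355], "roll": 0},
  ],
)

```text
clock: 34.52
tcp_pos: [0.4594, 0.114, 0.0374]
orientation: [179.9, -0.0, 90.0]
wrist_force: [-0.3, -0.2, 0.4]
width: 0.354
gripper_force: 59.4
```

```bash
python3 - <<'E'
from h import *
W=grab('wrist','w8');D=grab('side','side8');S=grab('scene','scene8')
a=cv2.resize(D['img'][120:240,210:330],(280,280),interpolation=2);b=cv2.resize(S['img'][150:270,220:340],(280,280),interpolation=2)
w=cv2.resize(W['img'],None,fx=1.01,fy=1.01,interpolation=2)
o=np.zeros((560,800,3),np.uint8);o[:w.shape[0],:w.shape[1]]=w;o[:280,520:]=a;o[280:,520:]=b
cv2.imwrite('pics/p8.png',o); print(ctrl.sense()['tcp_pos'])
E
```

```text
[0.45917729 0.11404396 0.03716601]
```

View pics/p8.png

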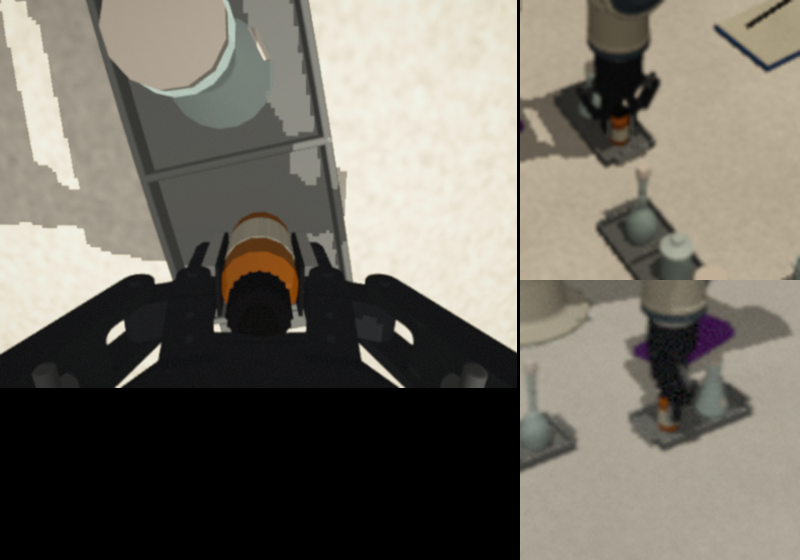

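The dropper is centred in the near compartment, with the divider at wrist (235,155). I'll release it, retreat and check everything.

Request:
send_rows(
  series=[
    {"linear": [0, 0, 0], "roll": 0},
    {"linear": [0, 0, 0], "roll": 0},
    {"linear": [0, 0, 0], "roll": 0},
    {"linear": [0, 0, 0], "roll": 0},
    {"linear": [0, 0, -0.01], "roll": 0},
    {"linear": [0, 0, -0.04], "roll": 0},
    {"linear": [0, 0, -0.08], "roll": 0},
    {"linear": [0, 0, -0.12], "roll": 0},
    {"linear": [0, 0, -0.16], "roll": 0},
    {"linear": [0, 0, -0.2], "roll": 0},
  ],
  gripper=0.046,
)

```text
clock: 35.92
tcp_pos: [0.4586, 0.1139, 0.2389]
orientation: [180.0, -0.0, 90.0]
wrist_force: [0.1, 1.6, -0.6]
width: 0.537
gripper_force: 0.0
```

Request:
send_rows(
  series=[
    {"linear": [0, 0.04, -0.04], "roll": 0},
    {"linear": [0, 0.08, -0.06], "roll": 0},
    {"linear": [0, 0.12, -0.06], "roll": 0},
    {"linear": [0, 0.15, -0.06], "roll": 0},
    {"linear": [0, 0.15, -0.06], "roll": 0},
    {"linear": [0, 0.15, -0.06], "roll": 0},
  ],
)

```text
clock: 36.67
tcp_pos: [0.6082, 0.114, 0.297]
orientation: [-180.0, 0.0, 90.0]
wrist_force: [-0.3, -0.1, -0.8]
width: 0.537
gripper_force: 0.0
```

```bash
python3 - <<'E'
from h import *
D=grab('side','side9');S=grab('scene','scene9')
a=cv2.resize(D['img'][80:380,180:380],(400,600),interpolation=2);b=cv2.resize(S['img'][130:290,60:400],(400,188),interpolation=2)
c=cv2.resize(S['img'][165:265,125:320],(400,205),interpolation=2)
o=np.zeros((600,800,3),np.uint8);o[:,:400]=a;o[:188,400:]=b;o[190:395,400:]=c
cv2.imwrite('pics/p9.png',o); print(ctrl.sense()['tcp_pos'])
E
```

```text
[0.60810087 0.11405496 0.29716995]
```

View pics/p9.png

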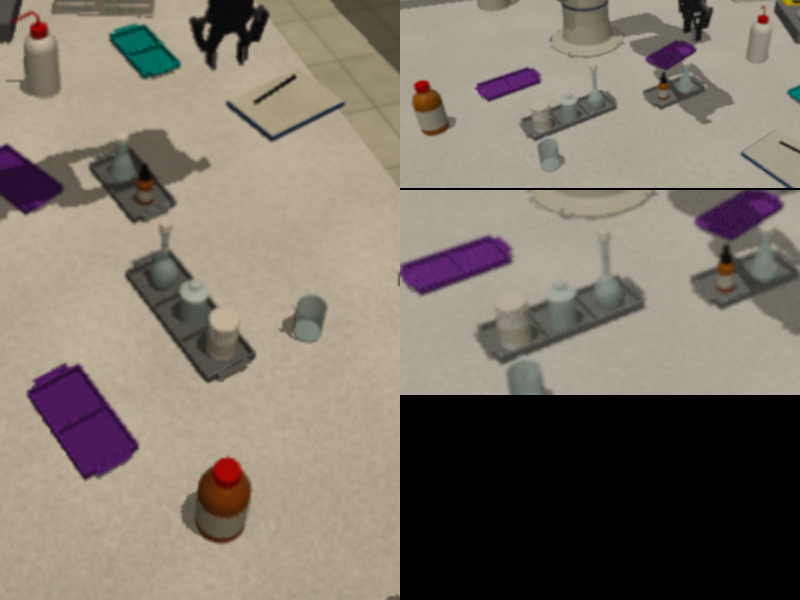

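All five things stand upright in their compartments (long tray around (190,300), short tray around (132,180)). The beaker, wash bottle and reagent bottle look unmoved. I'll hand it in.

```bash
python3 -c "
from plant import order; print(order.close_job())"
```

```text
the job is handed in; nothing more can be done
None
```

Both kits are made up and the job is handed in: in the last pictures all five things stand upright, one to a compartment, and the beaker, wash bottle and reagent bottle look unmoved, but the hand-in call gave no verdict.

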